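# Index the parts carousel to its pointer

## Robot

A 6-joint arm with a two-finger parallel gripper is mounted at the origin on a cart in front of the work surface, level with it; the furniture and walls round the work are solid. World frame = base frame: x ahead of the robot, y to its left, z up, the work surface at z = 0. Lengths are in m, angles in rad, forces in N, time in s.
With the tool pointing down it reaches from about 0.25 to 0.8 m from the base axis. Payload 3.9 kg.
Tool frame: the origin (TCP) lies at the very end of the fingers, on their centre line; the grasp point (between the pads) lies 19 mm behind it (manip.tcp_to_grasp is the z of the grasp point in the tool frame, in m); z points along the fingers, x is the direction in which the jaws open and shut, and the axes are right-handed (so a half turn about z gives the same grasp; the last joint's range is limited). The gripper opens to 85 mm and grips with 20 to 120 N. Pads are 22 mm wide; open, the fingers measure 114 mm over their backs; the gripper's body (76 mm by 85 mm) begins 54 mm behind the grasp point. The pads swing forward as they close: fully open they stand 13 mm farther back than shut.
Start: joints at [1.317, 0.26, -0.138, 1.173, 0, 1.571], TCP at [0.132, 0.508, 0.231] pointing down, gripper open.
Joint ranges: [-2.78, 2.78], [-0.83, 1.72], [-1.28, 1.37], [-1.9, 2.12], [-1.57, 1.48], [-3.14, 3.14]. Speed limits (rad/s): [2.57, 2.57, 3.14, 3.14, 3.14, 3.14].

## Interface

Orientations are given as a rotation vector (axis times angle).
In Python, from station import manip, cams gives the robot as it stands. The module is installed in compiled form; this text tells all that it offers. Calls block until the motion is done:
- manip.move_ptp(position, orientation): joint-space move of the TCP to a pose.
- manip.move_l(position, velocity=0.15, ori=None): straight line of the TCP; ori=None keeps the orientation; velocity is the mean speed in m/s.
- manip.movej(angles): joint-space move.
- manip.gripper_to(opening, f_grip=None): finger opening in m; f_grip is the grip in N (None keeps the last); returns when the fingers have stopped.
- manip.wait(seconds).
- manip.ik(position, orientation): joint angles nearest the present ones, or None.
- cams.snapshot(name): name is "scene" or "side" or "wrist"; returns the picture (400x640x3 uint8, red, green, blue); there is no depth.
- cams.camera_info(name): a dict with "K" (3x3 intrinsics, pixels), "R" (3x3) and "t" (3): a world point X has camera coordinates R X + t; the wrist camera has in their place "mount" (4x4, takes a point from camera to tool coordinates, whose origin is the TCP and whose axes are the tool frame's). Camera axes: x right, y down, z forward; pixel columns grow to the right and rows downward; lengths in m; the calibration is good to about 2 mm. A picture is of the moment at which its call begins: read the wrist's pose just before it. camera_info takes no time and is no camera call.
A pose or a line that the arm cannot do raises manip.Unreachable and nothing moves.
- manip.job_done(): hands the job in, once; it reports no verdict.
Readings, each from a call of its own:
- manip.get_clock(): time.
- manip.get_joints(): joint angles.
- manip.get_dq(): joint speeds.
- manip.get_joint_efforts(): joint torques, N m.
- manip.get_position(): TCP position.
- manip.get_ee_rot(): TCP orientation.
- manip.get_ft_force(): force on the tool from outside, world axes, zero at the start.
- manip.get_torque(): the same for the moment, N m.
- manip.get_gripper_width(): finger opening in m.
Only numpy, scipy, OpenCV 4.12 (cv2) and the standard library are available. Lean on these libraries where they do the work, as an engineer would, in place of code of your own. Each camera call takes 0.05 s, during which the arm holds its last target.

## Task

Bring the yellow dish of the small parts carousel round to the red pointer by working its blue thumb lever: each full stroke, pushed until it clicks and then let right back, turns the platter one dish. Count the clicks so that the yellow dish stops at the pointer and never goes past it; do not force the lever hard against its end stop, do not turn the platter by hand, and leave the carousel at rest with the lever back and the things around it undisturbed.

Things in the scene. Friction and masses are not known exactly. Their poses are not given: they have to be found in the camera images.
- carousel: The fixed grey round base of the parts carousel, 196 mm across, 33 mm high, screwed to the worktop. Origin: centre of its underside, on the vertical axis about which both platter and lever turn; z up. The lever sticks out on its -x side (towards the robot), the red pointer stands on its +y side.
- pointer_tip (a point): Tip of the red pointer, fixed to the base 82 mm from the carousel axis in the base's +y direction, 50 mm above the worktop.
- platter: Aluminium platter, 180 mm across, its top 44 mm above the worktop, with 12 round dishes (31 mm across, centres 69 mm from the axis, every 30 degrees): one yellow and empty, the others black, some holding nuts and bolts up to 85 mm above the worktop. Origin on the carousel axis at worktop height, z up. Not to be touched.
- yellow_dish (a point): Centre of the yellow dish, 69 mm from the carousel axis, 46 mm above the worktop.
- turntable (a joint): Platter angle in rad, growing counter-clockwise seen from above. It rests in notches at whole multiples of 0.5236 (one dish); at 2.618 the yellow dish stands at the red pointer. At the start it stands 2 to 5 notches short of that. A click is the platter snapping on into its next notch. The ratchet drives it only counter-clockwise.
- thumb_lever (a joint): Lever angle in rad about the carousel axis: 0 at rest, growing counter-clockwise from above as it is pushed; a spring returns it. Free play differs from start to start: the click comes anywhere from about 0.32 to 0.53 rad, a hard end stop about 0.05 rad later. One stroke gives one click; the next needs the lever back near 0.
- thumb_pad: The moving lever: a blue upright pad 30 mm wide (100 to 130 mm from the carousel axis), 10 mm thick along the push, 14 to 60 mm above the worktop, on a thin steel arm 16 to 22 mm above the worktop. Origin on the carousel axis at worktop height; x points from the axis along the lever to the pad, y is the direction of the push, z up.
- pad_face (a point): Centre of the pushed face of the blue pad (its -y face), 115 mm from the carousel axis, 40 mm above the worktop; moves with the lever. Push level, towards the lever's +y: about 2 N through the free play, up to about 8 N once the ratchet bites, falling to about 3 N at the click, then the hard stop. Over 35 N counts as forcing it.
- spark_plug: Loose spark plug, 18x78x18 mm, lying near the carousel; bystander, to stay put. Origin: centre of its underside.
- silver_fob: Loose black and silver remote key fob, 36x68x15 mm; bystander, to stay put. Origin: centre of its underside.
- paint_marker: Loose paint marker, 15x132x15 mm, lying; bystander, to stay put. Origin: centre of its underside.

How it is judged:
On the way:
1. the platter rests in the last notch before the pointer with the lever let back (value of joint turntable between 2.03 and 2.16 rad and value of joint thumb_lever below 0.08 rad), for 0.1 s.
At the end, for the whole second after the job is handed in: The platter rests (slower than 0.05 rad/s) in the notch where the yellow dish stands at the red pointer (turntable at 2.618 within about 0.07 rad), and the thumb lever is back at rest (under 0.05 rad) (value of joint turntable between 2.55 and 2.69 rad and velocity of joint turntable between -0.05 and 0.05 rad/s and value of joint thumb_lever below 0.05 rad); the robot touches nothing.
It fails at once if the platter goes past the pointer (value of joint turntable above 2.95 rad).
It fails at once if the platter is touched by the robot (contact force between any of the fingers, the arm and platter above 1 N).
It fails at once if the lever is forced: more than 35 N on it (contact force between any of the fingers, the arm and thumb_pad above 35 N).
It fails at once if a bystander is moved by more than 2 cm (distance of any of spark_plug, silver_fob, paint_marker from where it was at the start of the episode above 0.02 m).
It also fails if it takes over 61 s, if anything falls off the work surface, if the arm or the gripper's body presses on something with over 40 N, if the wrist force passes 120 N, or if a joint passes its speed limit or range.

## Working session

There is one attempt and no reset: what is moved stays moved. The work goes in short steps, each a Python script; the robot and the scene stay as the last script left them, time stands still between calls to the robot, and variables do not carry over. Pictures are saved under pics/ and viewed, and the job is handed in when it is done.

```bash
mkdir -p pics
python3 - <<'E'
from station import manip, cams
import cv2
print(manip.get_clock(),manip.get_position(),manip.get_ee_rot(),manip.get_gripper_width(),manip.tcp_to_grasp)
for n in ["scene","side","wrist"]:
    im=cams.snapshot(n); cv2.imwrite(f"pics/a_{n}.png",im[:,:,::-1])
    print(n,cams.camera_info(n))
print(manip.get_clock())
E
```

```text
0.0 [0.13164521 0.50751809 0.23047335] [ 2.48380049e+00  1.92171462e+00 -2.43642954e-03] 0.08533916109277052 -0.0187
scene {'K': array([[376.6191717 ,   0.        , 318.2573114 ],
       [  0.        , 376.6191717 , 201.46523788],
       [  0.        ,   0.        ,   1.        ]]), 'R': array([[ 0.74493477, -0.66682747,  0.02033029],
       [-0.45521901, -0.53034509, -0.71519909],
       [ 0.48769647,  0.52352193, -0.69862504]]), 't': array([-0.15903715,  0.45375116,  0.46077597])}
side {'K': array([[430.13292958,   0.        , 317.06865219],
       [  0.        , 430.13292958, 201.36001331],
       [  0.        ,   0.        ,   1.        ]]), 'R': array([[ 0.80429087,  0.59416661, -0.00906914],
       [ 0.52255339, -0.71445396, -0.46528861],
       [-0.28293844,  0.36948827, -0.88511257]]), 't': array([-0.61293521, -0.01129079,  0.95568237])}
wrist {'K': array([[295.03563313,   0.        , 320.62341466],
       [  0.        , 295.03563313, 195.29164343],
       [  0.        ,   0.        ,   1.        ]]), 'mount': array([[ 9.99999637e-01, -8.52277685e-04, -2.00476695e-05,
        -4.58715135e-04],
       [ 8.19782748e-04,  9.54887059e-01,  2.96968065e-01,
        -7.62853775e-02],
       [-2.33955995e-04, -2.96967973e-01,  9.54887411e-01,
        -1.42028639e-01],
       [ 0.00000000e+00,  0.00000000e+00,  0.00000000e+00,
         1.00000000e+00]])}
0.15
```

View pics/a_scene.png

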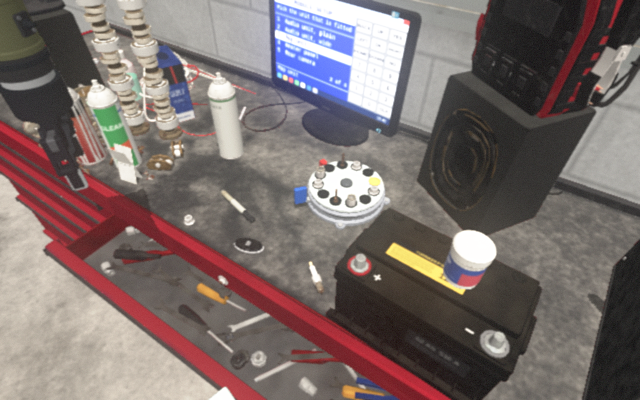

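View pics/a_side.png

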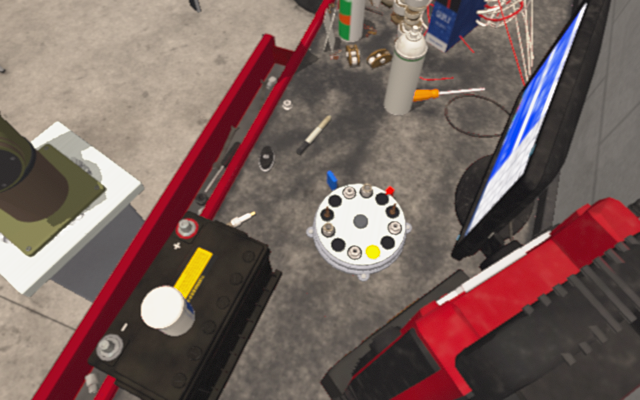

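View pics/a_wrist.png

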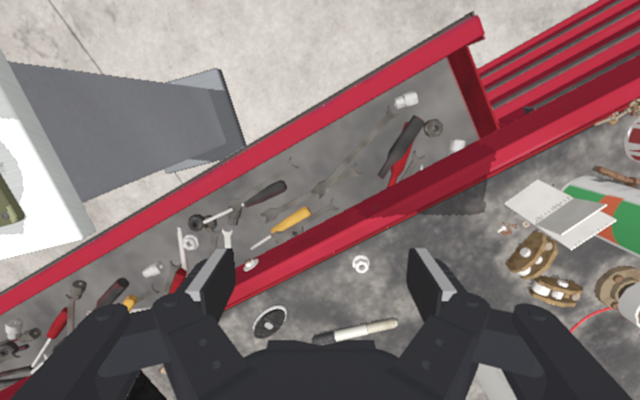

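Run:
```python
import cv2
im=cv2.imread("pics/a_side.png")[160:290,290:430]; cv2.imwrite("pics/b_side.png",cv2.resize(im,None,fx=4.5,fy=4.5,interpolation=cv2.INTER_CUBIC))
im=cv2.imread("pics/a_scene.png")[140:240,270:410]; cv2.imwrite("pics/b_scene.png",cv2.resize(im,None,fx=5,fy=5,interpolation=cv2.INTER_CUBIC))
```

```text
(no output)
```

View pics/b_side.png

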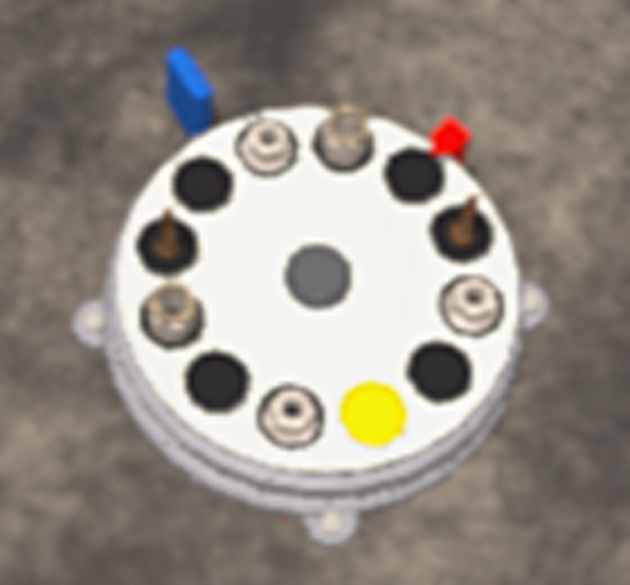

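View pics/b_scene.png

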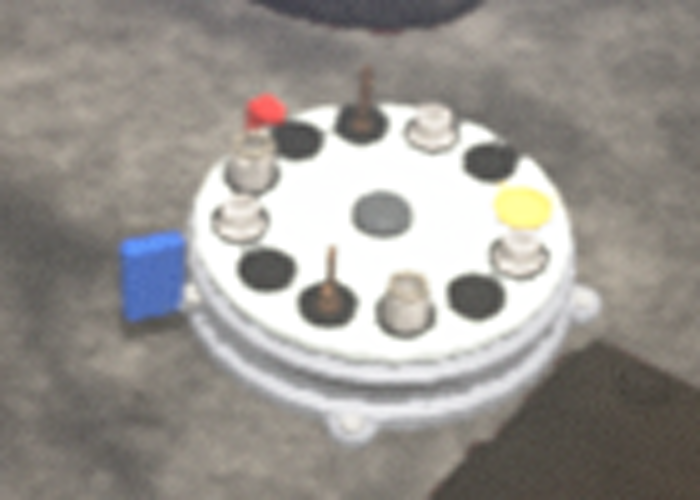

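```bash
cat > h.py <<'E'
import numpy as np, cv2
from station import manip, cams
from scipy.optimize import least_squares
def proj(n,X):
    c=cams.camera_info(n); p=c['K']@(c['R']@np.asarray(X,float)+c['t']); return p[:2]/p[2]
def inter(n,px,z):
    c=cams.camera_info(n); d=c['R'].T@np.linalg.inv(c['K'])@np.array([px[0],px[1],1.]); o=-c['R'].T@c['t']
    return o+d*(z-o[2])/d[2]
E
python3 - <<'E'
from h import *
s=lambda x,y:(x/4.5+290-.4,y/4.5+160-.4); e=lambda x,y:(x/5+270-.4,y/5+140-.4)
for n,f,pts in [("side",s,[(318,277),(373,413),(450,140)]),("scene",e,[(382,214),(523,208),(267,110)])]:
    C=inter(n,f(*pts[0]),.044);Y=inter(n,f(*pts[1]),.046);P=inter(n,f(*pts[2]),.05)
    print(n,C,Y,P)
    for q in (Y,P): print(np.hypot(*(q-C)[:2]),np.degrees(np.arctan2(*(q-C)[1::-1])))
# disk dishes side
for n,f,pts in [("side",s,[(203,184),(267,147),(414,175),(217,381),(440,372)]),("scene",e,[(267,270),(298,140),(490,161),(477,297)])]:
    for p in pts:
        q=inter(n,f(*p),.044)-C; print(n,np.hypot(*q[:2]),np.degrees(np.arctan2(q[1],q[0]))%30)
print("pad")
for n,f,pts in [("side",s,[(180,48),(209,97),(168,70)]),("scene",e,[(122,240),(184,236)])]:
    for p in pts: print(n,inter(n,f(*p),.06), inter(n,f(*p),.06)-C)
for n,f,pts in [("x",None,[])]: pass
for nm,px in [("plug",(243,217)),("fob",(266,158)),("mark",(314,134)),("batt near",(280,270)),("batt corner",(213,215))]:
    print(nm,inter("side",px,0.01))
for nm,px in [("plug",(315,277)),("fob",(248,245)),("mark",(237,206)),("batt top",(341,262)),("batt top2",(393,210)),("can",(226,120))]:
    print(nm,inter("scene",px,0.01),inter("scene",px,0.18))
E
```

```text
side [0.61400256 0.3484692  0.044     ] [0.66980679 0.30756638 0.046     ] [0.62551555 0.44022404 0.05      ]
0.069189253134071 -36.24029633871108
0.09247431956607378 82.8481568256692
scene [0.61863503 0.35270942 0.044     ] [0.67248494 0.3095251  0.046     ] [0.62543134 0.44352892 0.05      ]
0.06902679365549132 -38.72746992216862
0.09107344203384006 85.72035333673246
side 0.07394097190593209 27.030472914580656
side 0.07158091173354818 28.523890564868395
side 0.06531578188540167 28.07017328071423
side 0.07327916366821814 20.307528072028802
side 0.06507020012584941 20.355655017969383
scene 0.06973592900022167 24.25325569326091
scene 0.06848194801578648 23.64180296490595
scene 0.07017295448197486 24.450290103924345
scene 0.07060721263880743 23.887304498347348
pad
side [0.49875594 0.4019845  0.06      ] [-0.11987909  0.04927508  0.016     ]
side [0.52517398 0.38823787 0.06      ] [-0.09346105  0.03552845  0.016     ]
side [0.50126955 0.38887255 0.06      ] [-0.11736548  0.03616313  0.016     ]
scene [0.49990293 0.40634169 0.06      ] [-0.1187321   0.05363227  0.016     ]
scene [0.52359497 0.3897214  0.06      ] [-0.09504007  0.03701198  0.016     ]
plug [0.4005365  0.22400554 0.01      ]
fob [0.34438046 0.36862782 0.01      ]
mark [0.39288666 0.4877139  0.01      ]
batt near [0.53786008 0.17882715 0.01      ]
batt corner [0.34559551 0.18965806 0.01      ]
plug [0.39647257 0.21456969 0.01      ] [0.31776313 0.12920586 0.18      ]
fob [0.34157062 0.37132032 0.01      ] [0.27745214 0.24429782 0.18      ]
mark [0.38929335 0.48753587 0.01      ] [0.31249189 0.32962746 0.18      ]
batt top [0.46214011 0.20677121 0.01      ] [0.36597861 0.12347994 0.18      ]
batt top2 [0.66295944 0.23459017 0.01      ] [0.51342739 0.14390562 0.18      ]
can [0.57074242 0.82749873 0.01      ] [0.44571833 0.57924044 0.18      ]
```

```bash
cat >> h.py <<'E'
from scipy.spatial.transform import Rotation as Rn
C=np.array([0.6163,0.3506])
def ori(phi):  # phi: world angle of lever direction (rad); tool y inward, z down, x opposite to push
    y=-np.array([np.cos(phi),np.sin(phi),0]); z=np.array([0,0,-1.]); x=np.cross(y,z)
    return Rn.from_matrix(np.column_stack([x,y,z])).as_rotvec()
def pose(phi,r,off,z): # off: tangential along push
    u=np.array([np.cos(phi),np.sin(phi)]);t=np.array([-u[1],u[0]])
    return np.r_[C+r*u+off*t,z]
def wproj(X,T):
    c=cams.camera_info("wrist"); M=T@c['mount']; p=c['K']@(np.linalg.inv(M)@np.r_[X,1])[:3]; return p[:2]/p[2]
def winter(px,z,T):
    c=cams.camera_info("wrist"); M=T@c['mount']; d=M[:3,:3]@np.linalg.inv(c['K'])@np.array([px[0],px[1],1.]);o=M[:3,3]
    return o+d*(z-o[2])/d[2]
def tcp():
    T=np.eye(4);T[:3,:3]=Rn.from_rotvec(manip.get_ee_rot()).as_matrix();T[:3,3]=manip.get_position();return T
E
python3 - <<'E'
from h import *
phi=np.radians(155)
manip.gripper_to(0.0)
manip.move_ptp(pose(phi,.12,-.06,.22),ori(phi))
T=tcp();np.save("T1.npy",T)
im=cams.snapshot("wrist");cv2.imwrite("pics/c_wrist.png",im[:,:,::-1])
print(manip.get_clock(),T,manip.get_joints(),manip.get_ft_force(),manip.get_gripper_width())
E
```

```text
2.4667 [[ 4.21148459e-01  9.06991647e-01 -3.58065204e-04  5.31710750e-01]
 [ 9.06991678e-01 -4.21148291e-01  4.61897964e-04  4.56529928e-01]
 [ 2.68139046e-04 -5.19289776e-04 -9.99999829e-01  2.20339363e-01]
 [ 0.00000000e+00  0.00000000e+00  0.00000000e+00  1.00000000e+00]] [7.09631028e-01 5.80962483e-01 3.46788314e-01 1.33646258e+00
 4.57785321e-04 1.14386574e+00] [ 0.90011227 -0.24138819  0.08473668] -0.00015286428281864871
```

View pics/c_wrist.png

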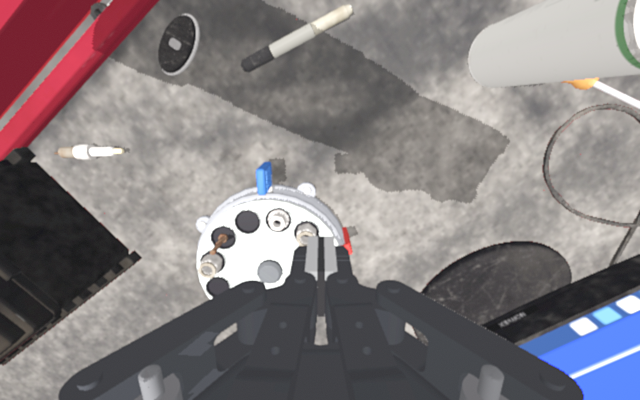

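Run:
```python
import cv2
im=cv2.imread("pics/c_wrist.png")[150:300,190:370]; cv2.imwrite("pics/c2.png",cv2.resize(im,None,fx=4,fy=4,interpolation=cv2.INTER_CUBIC))
```

```text
(no output)
```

View pics/c2.png

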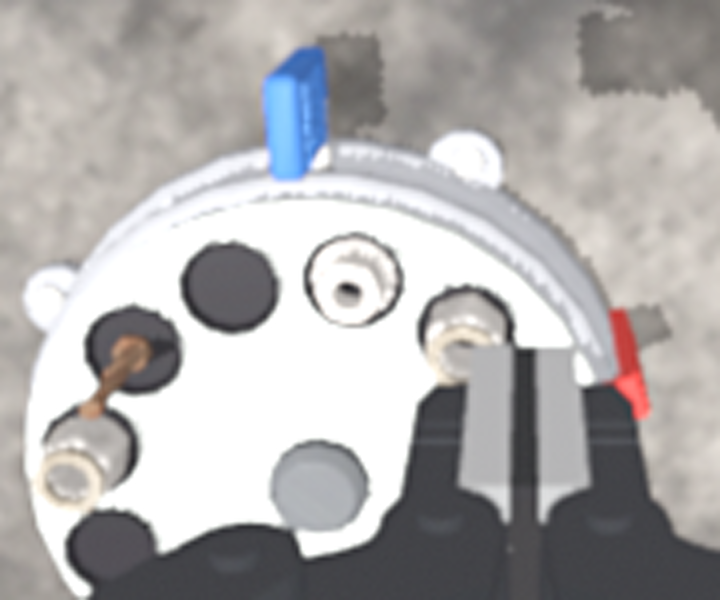

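Run:
```python
from h import *
T=np.load("T1.npy")
f=lambda x,y:(x/4+190-.4,y/4+150-.4)
Cc=winter(f(320,487),.044,T);print("C",Cc)
for p in [(230,287),(353,280),(134,350),(645,415)]:
    q=winter(f(*p),.046,T)-Cc;print(np.hypot(*q[:2]),np.degrees(np.arctan2(q[1],q[0])))
for p in [(266,84),(300,88),(302,178),(272,176)]:
    q=winter(f(*p),.06,T)-Cc;print("pad",np.hypot(*q[:2]),np.degrees(np.arctan2(q[1],q[0])))
im=cv2.imread("pics/c_wrist.png")
def draw(C,ph):
    big=cv2.resize(im[150:300,190:370],None,fx=4,fy=4,interpolation=cv2.INTER_CUBIC)
    u=np.array([np.cos(ph),np.sin(ph)]);t=np.array([-u[1],u[0]])
    for r in (.1,.13):
        for w in(-.005,.005):
            for z,c in((.06,(0,0,255)),(.014,(0,255,0))):
                p=wproj(np.r_[C+r*u+w*t,z],T);cv2.circle(big,(int((p[0]-190+.4)*4),int((p[1]-150+.4)*4)),3,c,-1)
    for a in np.linspace(0,2*np.pi,60):
        p=wproj(np.r_[C+.09*np.array([np.cos(a),np.sin(a)]),.044],T);cv2.circle(big,(int((p[0]-190+.4)*4),int((p[1]-150+.4)*4)),2,(255,0,255),-1)
    return big
cv2.imwrite("pics/c3.png",draw(Cc[:2],np.radians(156)))
```

```text
C [0.61433179 0.34843982 0.044     ]
0.07052528854195017 173.4038591131775
0.07038382607850438 144.0891932448388
0.07001179503298566 -157.1537913430317
0.10210759067866994 79.63034688631191
pad 0.12990933913561598 157.17610032012135
pad 0.12881231698784915 153.26598350580147
pad 0.10416159273318092 153.31284989488913
pad 0.10478750544643421 157.69988060727047
```

View pics/c3.png

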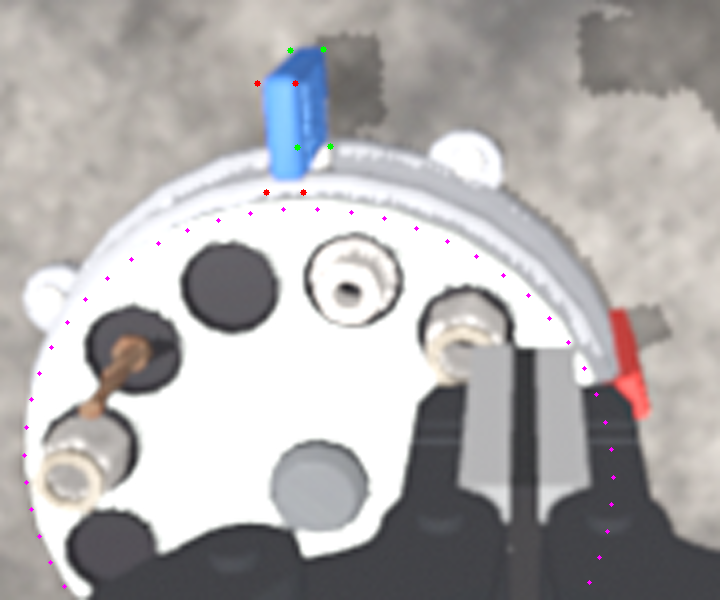

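```bash
sed -i 's/^C=.*/C=np.array([0.6140,0.3500])/' h.py
cat >> h.py <<'E'
PH0=np.radians(155); R0=.117; OFF=-.020; Z=.038
def go(l,v=.05,z=Z):
    manip.move_l(pose(PH0+l,R0,OFF,z),velocity=v,ori=ori(PH0+l))
def ft(l,b):
    f=np.array(manip.get_ft_force())-b; t=np.array([-np.sin(PH0+l),np.cos(PH0+l),0]); return -f@t
E
python3 - <<'E'
from h import *
go(-.25,.2,.15); print(manip.get_clock()); go(-.25,.15); manip.wait(.1)
b=np.array(manip.get_ft_force());np.save("b.npy",b);print(manip.get_clock(),b,manip.get_position())
for l in [-.15,-.1,-.07,-.04,-.01,.02,.05]:
    go(l);f=ft(l,b);print(l,round(manip.get_clock(),2),round(f,2))
    if f>1.2: break
T=tcp();np.save("T2.npy",T)
for n in("wrist","side"):
    im=cams.snapshot(n);cv2.imwrite(f"pics/d_{n}.png",im[:,:,::-1])
E
python3 -c "
import cv2
im=cv2.imread('pics/d_side.png')[140:290,270:430]; cv2.imwrite('pics/d_s2.png',cv2.resize(im,None,fx=4,fy=4,interpolation=cv2.INTER_CUBIC))"
```

```text
2.975
3.975 [-0.29227171 -0.40598491  0.45655736] [0.53722115 0.44052626 0.03975139]
-0.15 4.36 0.45
-0.1 4.62 0.97
-0.07 4.88 0.3
-0.04 5.12 -0.39
-0.01 5.38 1.03
0.02 5.62 1.58
```

View pics/d_wrist.png

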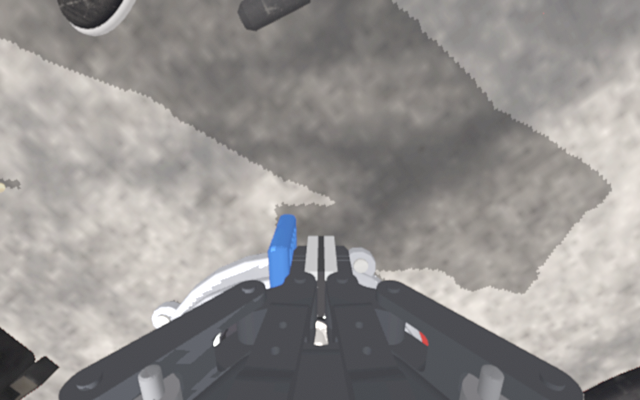

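View pics/d_s2.png

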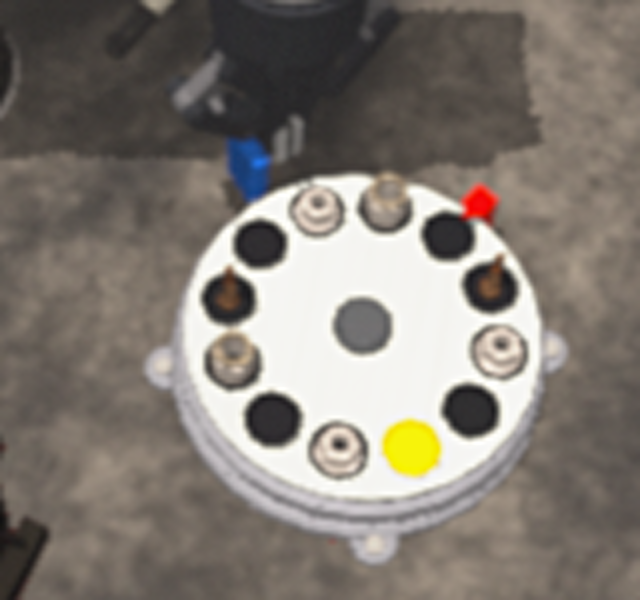

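```bash
cat >> h.py <<'E'
def yel():
    im=cams.snapshot("side")[170:290,300:430].astype(int)
    m=(im[...,0]>180)&(im[...,1]>170)&(im[...,2]<110); v,u=np.nonzero(m)
    if len(u)<15: return None
    X=inter("side",(u.mean()+300,v.mean()+170),.046)[:2]-C
    return np.degrees(np.arctan2(X[1],X[0]))
E
python3 - <<'E'
from h import *
b=np.load("b.npy"); y0=yel();print("y0",y0)
ls=list(np.arange(.06,.30,.04))+list(np.arange(.29,.60,.0125))
pk=0
for l in ls:
    go(l);f=ft(l,b);y=yel();f2=ft(l,b);print(round(l,3),round(manip.get_clock(),2),round(f,2),round(f2,2),np.round(y,1))
    pk=max(pk,min(f,f2))
    if max(f,f2)>14 or abs(y-y0)>20 or (pk>5.5 and max(f,f2)<pk-2.5): print("STOP");break
im=cams.snapshot("side");cv2.imwrite("pics/e_side.png",cv2.resize(im[140:290,270:430,::-1],None,fx=4,fy=4,interpolation=cv2.INTER_CUBIC))
E
```

```text
y0 -37.3756921367959
0.06 6.08 2.48 2.34 -37.4
0.1 6.38 1.82 2.4 -37.4
0.14 6.67 1.56 1.26 -37.4
0.18 6.97 1.61 2.01 -37.4
0.22 7.28 1.58 2.24 -37.4
0.26 7.58 5.68 4.96 -37.2
0.29 7.88 4.49 4.78 -35.4
0.302 8.18 5.0 4.73 -34.5
0.315 8.47 4.66 5.52 -33.5
0.328 8.78 4.97 4.31 -32.6
0.34 9.07 4.73 3.9 -32.0
0.353 9.38 5.15 4.65 -31.0
0.365 9.68 3.82 3.78 -30.2
0.378 9.97 4.11 3.86 -29.5
0.39 10.28 3.35 3.27 -28.6
0.403 10.57 3.99 3.88 -27.9
0.415 10.88 3.06 3.56 -27.1
0.428 11.18 3.1 3.69 -26.3
0.44 11.47 2.58 2.91 -25.5
0.453 11.78 2.09 1.96 -24.6
0.465 12.07 3.52 3.68 -23.8
0.478 12.38 3.15 3.11 -23.1
0.49 12.68 3.0 2.7 -22.2
0.503 12.97 2.06 2.8 -21.1
0.515 13.28 2.23 4.33 -12.2
STOP
```

View pics/e_side.png

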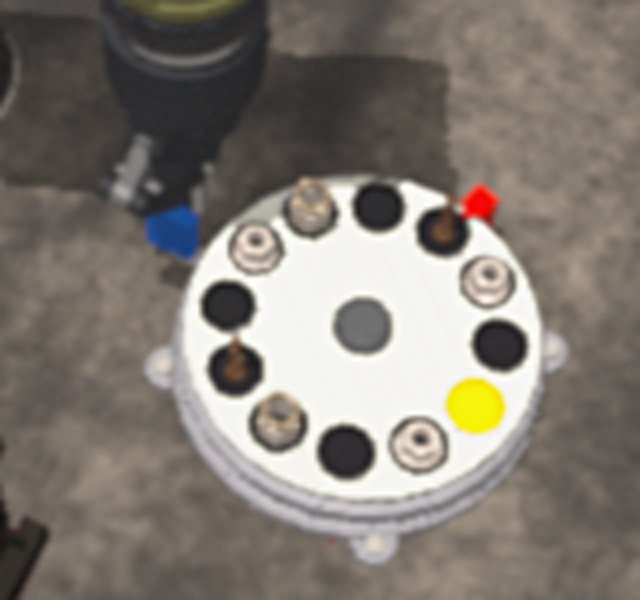

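```bash
cat >> h.py <<'E'
def ret():
    for l in (.3,.1,-.1): go(l,.1)
    manip.wait(.3)
def stroke():
    b=np.load("b.npy"); y0=yel();print("y0",y0)
    for l in (.05,.2,.3,.4,.48): go(l,.06)
    for l in np.arange(.49,.56,.0125):
        go(l);f=ft(l,b);y=yel();f2=ft(l,b);print(round(l,3),round(manip.get_clock(),2),round(f,2),round(f2,2),np.round(y,1))
        if max(f,f2)>14 or y-y0>22: print("STOP");break
E
python3 - <<'E'
from h import *
ret();print(manip.get_clock(),np.array(manip.get_ft_force())-np.load("b.npy"))
stroke();ret();print(manip.get_clock(),yel())
im=cams.snapshot("side");cv2.imwrite("pics/f_side.png",cv2.resize(im[140:290,270:430,::-1],None,fx=4,fy=4,interpolation=cv2.INTER_CUBIC))
E
```

```text
14.8 [ 0.04687545  0.53404354 -1.1955096 ]
y0 -7.268002243160955
0.49 17.06 3.56 2.11 8.2
0.502 17.36 3.39 3.34 8.3
0.515 17.66 3.32 3.25 20.2
STOP
19.1333 22.29352674366559
```

View pics/f_side.png

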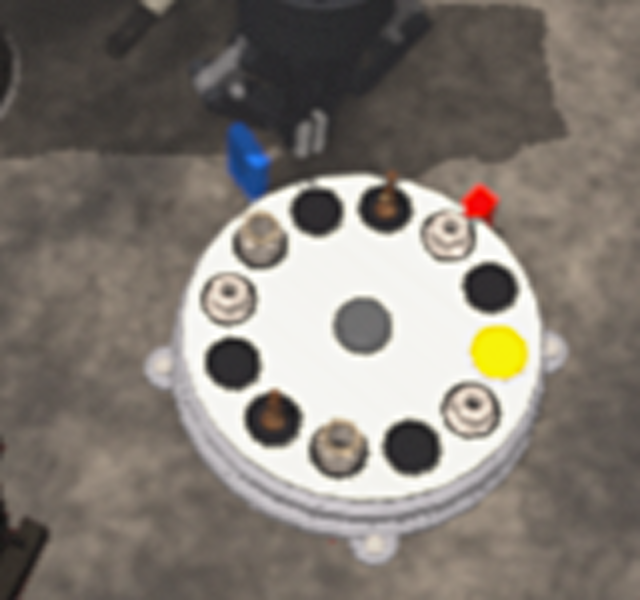

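The yellow dish is at (498,352) in the crop and the lever is back. The dish at (490,287) comes next, then the pointer dish at (449,235), so two more strokes are needed.

Run:
```python
from h import *
stroke();ret();manip.wait(.3);print(manip.get_clock(),yel())
im=cams.snapshot("side");cv2.imwrite("pics/g_side.png",cv2.resize(im[140:290,270:430,::-1],None,fx=4,fy=4,interpolation=cv2.INTER_CUBIC))
```

```text
y0 22.333281995911992
0.49 21.49 3.55 2.78 38.5
0.502 21.79 2.53 2.19 38.8
0.515 22.09 3.76 2.76 50.3
STOP
23.8667 52.940219168314464
```

View pics/g_side.png

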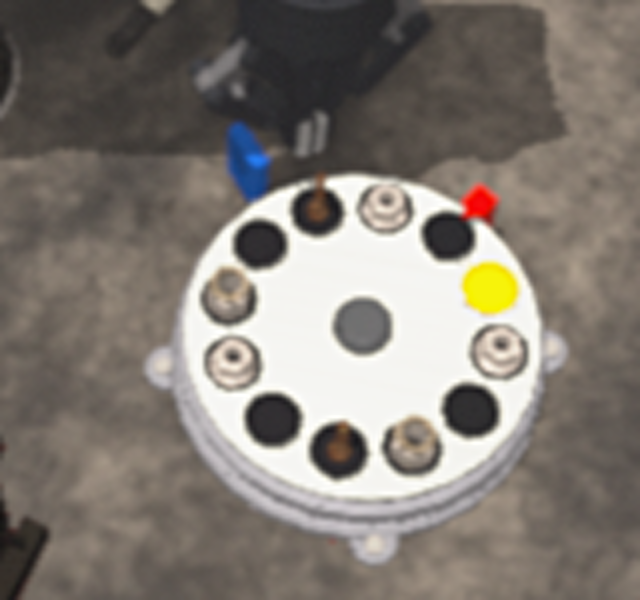

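The yellow dish is now at (490,287), one notch short of the pointer, with the lever back. One more stroke, then retreat.

Run:
```python
from h import *
stroke();ret();go(-.25,.15);manip.move_l(pose(PH0-.25,R0+.02,OFF,.2),velocity=.15);manip.wait(.5);print(manip.get_clock(),yel())
im=cams.snapshot("side");cv2.imwrite("pics/h_side.png",cv2.resize(im[100:300,220:440,::-1],None,fx=3,fy=3,interpolation=cv2.INTER_CUBIC))
```

```text
y0 52.940219168314464
0.49 26.23 2.75 3.84 68.9
0.502 26.52 2.47 3.13 69.1
0.515 26.82 2.28 2.68 80.9
STOP
30.3417 83.82542169858777
```

View pics/h_side.png

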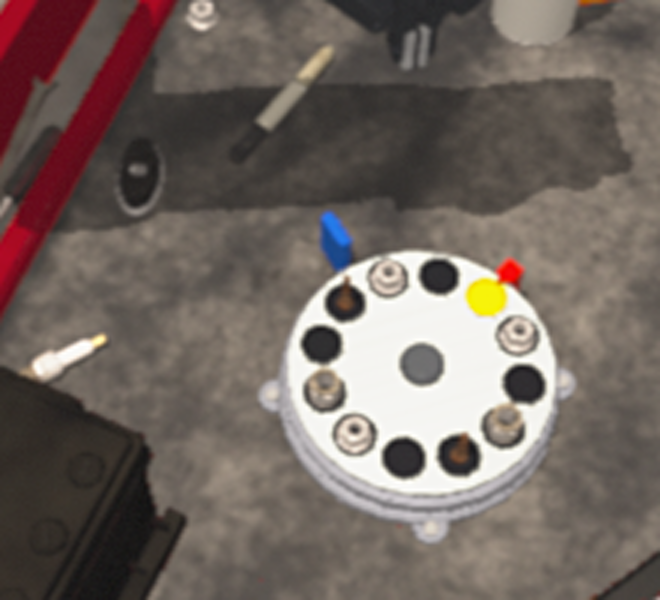

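The yellow dish (487,297) stands at the red pointer (510,272). The lever is back, the bystanders look undisturbed and the robot is clear.

```bash
python3 -c "
from station import manip
manip.job_done();print(manip.get_clock())"
```

```text
the job is handed in; nothing more can be done
the job is handed in; nothing more can be done
```

The yellow dish now stands at the red pointer. I got it there with four full lever strokes, and handed the job in at about 30 s of the 61 s allowed.

- **Strokes:** I pushed with the closed fingers and stopped each stroke at its click, at about 0.51 rad of commanded travel. I confirmed each click by seeing the dish jump in the side camera, then let the lever right back. The highest push force I read was about 6 N, against the 35 N limit.
- **Notches:** The dish moved through measured angles of about -37°, -7°, 22°, 53° and 84°, one notch per stroke. It stopped at the second-to-last position with the lever back before the final stroke.
- **Final check:** In the last picture the yellow dish is at the pointer, the lever is back at rest, and the gripper is clear of everything. The spark plug, key fob and paint marker look where they were, judged by eye only.
- **Not confirmed:** I had no direct joint readings for the platter or lever, so their final angles come from the images. None of the checks disagreed with each other.

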